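# Open the tip box with its push-and-turn key

## Task

Open the tip box with the red-headed key that stands in its sloping lock: press the key home against its spring and turn it until the lid springs up. It turns one way only and nobody remembers which, so try gently and do not force it. Then turn it back upright, the only way it comes out, draw it out and lay it in the white dish, leaving the lid up and the other things where they are.

Things in the scene. Friction and masses are not known exactly. Their poses are not given: they have to be found in the camera images.
- tip_box: Dark green steel tip box fixed to the counter, 190 wide, 230 deep, 124 mm high; origin under its centre, x from its low front (robot side) to its rear. Its front panel slopes up at 35 degrees to the lid; lock in the panel, 45 mm before and 95 mm above the origin.
- lock_face (a point): Centre of the lock's face, a steel collar 43 mm across standing 5 mm above the panel; panel flat and clear 50 mm round it. z: out of the lock along its axis (leans 35 degrees from vertical to the box's front), the way the key is drawn out; x: up the slope; y: left. The lid begins 61 mm up the slope.
- key_head (a point): Middle of the key's red plastic head: 30 wide (own x), 22 tall (own z, from blade to loop), 10 mm thick (own y: pinch it across this). A ring loop reaches 22 mm above this point. At the start the key stands in the lock at home angle, axes parallel to lock_face but sagging a few degrees down the slope, this point 32 mm out from the lock's face.
- key: The key, 42 to 84 g, same origin and axes as key_head. Below the head: steel neck 8 mm thick; round flange 25 mm across, its underside 25 mm below the origin; blade 16 wide, 4 thick, 29 long, with a tooth sticking out 9 mm to +x, 7.5 to 13.5 mm below the flange. In the keyway it has about 5 degrees of play each way.
- key_tip (a point): End of the key's blade, 54 mm below the middle of the head on the key's own axis. The blade is clear of the lock once the head's middle is 55 mm out from the lock's face.
- notch (a point): Notch in the fixed collar, 13 mm up the slope from the lock's centre, where the key's tooth passes. A spring (4.5 N, 7 N at the end) holds the key 7 mm out, tooth in the notch, so it cannot turn. Press it home, flange on the collar (hard stop, head's middle 25 mm out), and keep pressing while the turn starts; once turned, the collar keeps it in (1.5 mm play).
- keyway (a point): Middle of the lock's turning plug; lies at lock_face, turns with the key. Turns one way only, clockwise or anticlockwise: differs each time and cannot be seen. The wrong way is barred after about 0.1 rad (torque climbs past 0.2 N m within 0.25 rad). The right way takes 0.04 to 0.15 N m; lid let go at 0.85 to 1.0 rad, stop at 1.20. Out only at home, within 4 degrees.
- lid (a joint): Lid of the tip box, hinged along its rear edge: 0 shut and locked; when the bolt frees it a spring lifts it to 0.42 rad (24 degrees), where it stays. Its front edge then stands 45 mm higher, clear of a hand that holds the key.
- key_dish_in (a point): Centre of the inner floor (5 mm above the counter) of the round white ceramic dish: 136 mm across the rim, 34 high, walls 4 mm, curving up from a flat floor about 60 mm across. Stands loose to the left or right of the tip box, 0.3 to 0.5 kg.
- key_dish: The white dish itself; origin at the centre of its underside, z up.
- tub_berries: Bystander: clear square tub of berry topping, 69 x 69 x 75 mm, origin at the centre of its underside, on the other side of the tip box from the dish.
- jigger: Bystander: double steel bar measure, 46 mm across, 78 high, origin under its centre, behind the box to the right.
- cinnamon: Bystander: spice jar with dark cap, 44 mm across, 105 high, origin under its centre, behind the box to the left.
Mind the look-alikes: they are no part of the job. What is shaped like the key_dish but blue is not meant.

How it is judged:
By the outcome, as a careful person would: the job done as asked, in the order asked, and still so for the second after the job is handed in, with the robot touching nothing.
It also fails if it takes over 61 s, if anything falls off the work surface, if the arm or the gripper's body presses on something with over 40 N, if the wrist force passes 120 N, or if a joint passes its speed limit or range.

## Robot

A 6-joint arm with a two-finger parallel gripper is mounted at the origin on a cart in front of the work surface, level with it; the furniture and walls round the work are solid. World frame = base frame: x ahead of the robot, y to its left, z up, the work surface at z = 0. Lengths are in m, angles in degrees, forces in N, time in s.
With the tool pointing down it reaches from about 0.3 to 1 m from the base axis. Payload 5.1 kg.
Tool frame: the origin (TCP) lies at the centre of the arm's flange, where the gripper is bolted on; the fingertips stand 190 mm ahead of it and the grasp point (between the pads) lies arm.grip_depth ahead of it (arm.grip_depth is the distance from the TCP to the grasp point, in m); z points along the fingers, y is the line along which they close (so a half turn about z gives the same grasp; the last joint's range is limited). The gripper opens to 95 mm and grips with 3 to 60 N. Pads are 20 mm wide; open, the fingers measure 119 mm over their backs; the gripper's body (75 mm by 180 mm) begins 59 mm behind the grasp point.
Start: joints at [-80.191, 7.093, 94.555, -0, 78.352, -4.733], TCP at [0.163, -0.629, 0.405] pointing down, gripper open.
Joint ranges: [-149.61, 149.61], [-58.7, 133.49], [1.44, 155.28], [-77.14, 257.14], [18.33, 153.61], [-166.67, 166.67]. Speed limits (degrees/s): [147.25, 147.25, 180, 180, 180, 180].

## Interface

Orientations are given as a 3x3 rotation matrix whose columns are the frame's x, y, z axes.
In Python, from rig import arm gives the robot as it stands.
- The arm moves only by the tool arm_command, never from a script. Its argument "plan" is a list that holds one entry, the list of rows, each a list of 6 numbers: the shift along the tool's x, y, z in mm, then the turn, a rotation vector about the tool's x, y, z in rad. A call has exactly 10 rows; each row is the pose to reach, as a shift and turn from the pose commanded when the call began, along the tool's axes at that moment; what a row does not reach only later rows make up. A row lasts 1/12 s, in which the tool goes at most 41.7 mm and 7.16 degrees, less where a joint would pass 70% of its speed; a pose out of reach is approached as far as the arm can. A call with a gripper value outside its range is refused whole. "jaw" is the closure, from -1 (fully open) to 1 (shut), so that 0 is half open, set as the call begins (left out, the last holds). The fingers move at their own pace and stop on an object; the grip force is fixed at half the most. Time passes only in rows, so rows that repeat a pose let the fingers close, or fill a call up. It gives the time, the measured TCP pose, the force, the opening and the grip force at its end, in the units of the state.
- arm.get_state(): the state, without advancing time (a new reading comes with each control period).
- arm.grab_frame(name): name is "side" or "top"; returns the picture (480x640x3 uint8, red, green, blue); there is no depth.
- arm.get_calibration(name): a dict with "mtx" (3x3 intrinsics, pixels), "extrinsics" (4x4, takes a point from camera to world coordinates). Camera axes: x right, y down, z forward; pixel columns grow to the right and rows downward; lengths in m; the calibration is good to about 2 mm. A picture is of the moment at which its call begins. get_calibration takes no time and is no camera call.
- arm.finish_job(): hands the job in; it is judged then, once.
The state is a dict: "time": time; "qpos": joint angles; "dq": joint speeds; "joint_efforts": joint torques, N m; "tcp_pos": TCP position; "tool_rot": TCP orientation; "wrist_force": force on the tool from outside, world axes, zero at the start; "ft_torque": the same for the moment, N m; "finger_gap": finger opening in m; "gripper_force": force on a finger pad.
Only numpy, scipy, OpenCV 4.12 (cv2) and the standard library are available. Lean on these libraries where they do the work, as an engineer would, in place of code of your own. Each camera call takes 0.05 s, during which the arm holds its last target. There are 200 camera calls.

## Working session

There is one attempt and no reset: what is moved stays moved. The work goes in short steps, Python scripts to look and compute and a tool call to move; the robot and the scene stay as the last step left them, time stands still between calls to the robot, and variables do not carry over. Pictures are saved under pics/ and viewed, at most 11 in all, crops included, and the job is handed in when it is done.

Besides the shell and the picture viewer there is one more tool, called as a command line: name --argument value ..., lists and objects as JSON in quotes. arm_command: Moves the arm, as the interface text tells. Its arguments: {"type":"object","properties":{"plan":{"type":"array","items":{"type":"array","items":{"type":"array","items":{"type":"number"}}}},"jaw":{"type":"number"}},"required":["plan"]}

```bash
ls; mkdir -p pics; python3 - <<'E'
from rig import arm
import cv2,numpy as np
for n in("side","top"):
    f=arm.grab_frame(n); cv2.imwrite(f"pics/{n}0.png",f[:,:,::-1]); c=arm.get_calibration(n); print(n,np.round(c["mtx"],1).tolist(),np.round(c["extrinsics"],3).tolist())
print(arm.grip_depth); print(arm.get_state())
E
```

```text
pics
side [[477.3, 0.0, 312.5], [0.0, 477.3, 240.9], [0.0, 0.0, 1.0]] [[-0.928, -0.187, 0.321, 0.308], [-0.371, 0.507, -0.778, 0.828], [-0.017, -0.841, -0.54, 0.629], [0.0, 0.0, 0.0, 1.0]]
top [[444.3, 0.0, 322.1], [0.0, 444.3, 245.7], [0.0, 0.0, 1.0]] [[0.003, -0.994, 0.109, 0.491], [-1.0, -0.005, -0.016, 0.111], [0.016, -0.109, -0.994, 0.964], [0.0, 0.0, 0.0, 1.0]]
0.1713
{'time': 0.1, 'qpos': array([-8.01909823e+01,  7.12941231e+00,  9.46259713e+01, -1.98298616e-04,
        7.83498999e+01, -4.73196098e+00]), 'dq': array([ 0.10274145,  0.01702742, -0.1676742 , -0.00817117,  0.00333893,
       -0.00023412]), 'joint_efforts': array([ 2.22829840e-04, -4.18881047e+01, -3.61096895e+01,  7.77134160e-02,
        4.62627690e-02, -7.72285625e-05]), 'tcp_pos': array([ 0.16313788, -0.6289648 ,  0.4036165 ]), 'tool_rot': array([[ 9.67968165e-01,  2.51072761e-01, -3.16392140e-04],
       [ 2.51072917e-01, -9.67966484e-01,  1.81010134e-03],
       [ 1.48210153e-04, -1.83155797e-03, -9.99998312e-01]]), 'wrist_force': array([ 0.18635749, -0.09974835,  0.27912092]), 'ft_torque': array([-0.05700288, -0.01313395, -0.02588823]), 'gripper_force': 0.0, 'finger_gap': 0.09535433898038034}
```

View pics/side0.png

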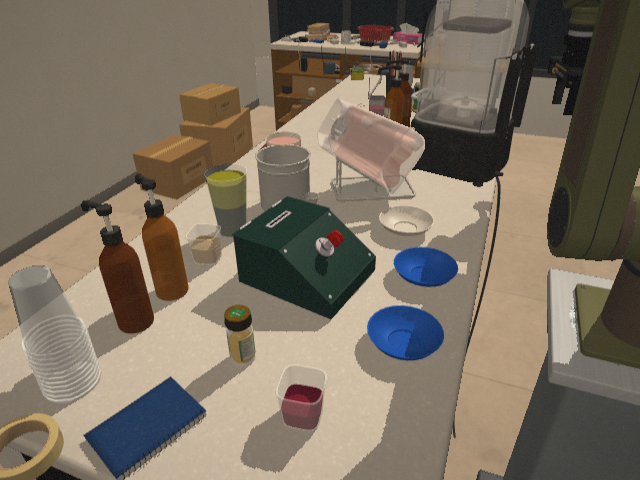

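View pics/top0.png

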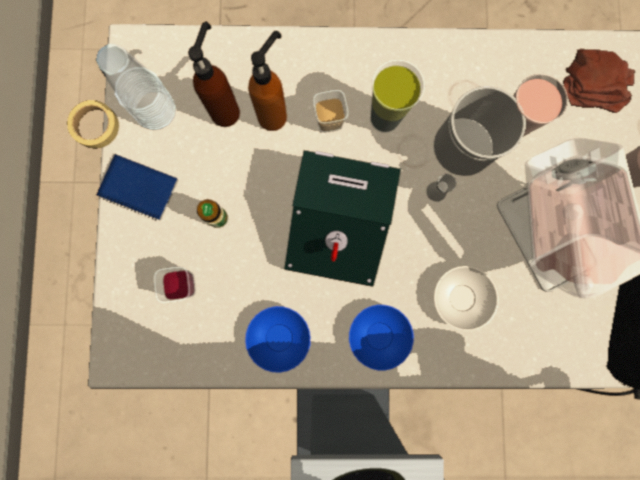

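The side view shows the collar at about (324,247) and the red head at (336,239). The top view shows the collar at (336,240), the head at (335,250), the white dish at (465,298) and panel screws at (298,212), (383,228), (290,266) and (373,281).

```bash
cat > h.py <<'E'
from rig import arm
import cv2,numpy as np
def ray(n,p):
    c=arm.get_calibration(n);E=c["extrinsics"];d=E[:3,:3]@np.linalg.solve(c["mtx"],[p[0],p[1],1]);return E[:3,3],d/np.linalg.norm(d)
def tri(ps,pt):
    A=np.zeros((3,3));b=np.zeros(3)
    R=[ray("side",ps),ray("top",pt)]
    for o,d in R:
        M=np.eye(3)-np.outer(d,d);A+=M;b+=M@o
    x=np.linalg.solve(A,b);return x,max(np.linalg.norm((np.eye(3)-np.outer(d,d))@(x-o)) for o,d in R)
def plane(n,p,z):
    o,d=ray(n,p);return o+d*(z-o[2])/d[2]
def proj(n,X):
    c=arm.get_calibration(n);E=np.linalg.inv(c["extrinsics"]);q=c["mtx"]@(E[:3,:3]@X+E[:3,3]);return q[:2]/q[2]
E
python3 - <<'E'
from h import *
ims={n:cv2.imread(f"pics/{n}0.png") for n in("side","top")}
roi={"side":(300,215,60,55),"top":(305,220,60,50)}
big=[]
for n,(x,y,w,h) in roi.items():
    im=ims[n][y:y+h,x:x+w]; hsv=cv2.cvtColor(im,cv2.COLOR_BGR2HSV)
    red=((hsv[...,0]<10)|(hsv[...,0]>170))&(hsv[...,1]>150)&(hsv[...,2]>70)
    col=(hsv[...,1]<80)&(hsv[...,2]>110)
    for m,k in((red,"red"),(col,"collar")):
        nn,l,s,c=cv2.connectedComponentsWithStats(m.astype(np.uint8))
        for i in range(1,nn):
            if s[i,4]>8: print(n,k,c[i]+[x,y],s[i]+[x,y,0,0,0])
    big.append(cv2.resize(im,(400,360),interpolation=cv2.INTER_CUBIC))
cv2.imwrite("pics/crop0.png",np.hstack(big))
# screws in both views
for n in ims:
    g=ims[n]; print(n)
# dish
hsv=cv2.cvtColor(ims["top"],cv2.COLOR_BGR2HSV)
E
```

```text
side red [335.31843575 237.66480447] [327 230  17  17 179]
side collar [351.37337662 222.93181818] [336 215  24  25 308]
side collar [324.10152284 246.04060914] [316 238  18  17 197]
top red [334.41489362 251.86170213] [331 243   7  19  94]
top collar [337.0155642  238.93774319] [326 231  21  20 257]
side
top
```

View pics/crop0.png

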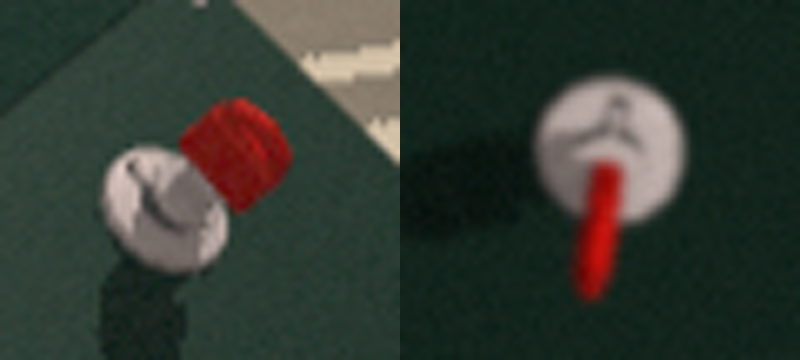

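The crop shows the collar ellipse centred at about (324.7,247.1) in the side view and (336.6,240.8) in the top view. The red head centroids are (335.3,238) and (334.5,252).

```bash
python3 - <<'E'
from h import *
L,e=tri((324.7,247.1),(336.6,240.8)); print("collar",L,e)
H,e=tri((335.3,237.7),(334.4,251.9)); print("red",H,e)
im=cv2.imread("pics/top0.png"); hsv=cv2.cvtColor(im,cv2.COLOR_BGR2HSV)
# screws: bright spots inside the green panel
for a,b in(((298,212),(383,228)),((290,266),(373,281))):
    r=[]
    for p in(a,b):
        g=cv2.cvtColor(im,cv2.COLOR_BGR2GRAY)[p[1]-6:p[1]+7,p[0]-6:p[0]+7].astype(float); w=np.clip(g-70,0,None); yy,xx=np.mgrid[-6:7,-6:7]
        r.append((p[0]+(w*xx).sum()/w.sum(),p[1]+(w*yy).sum()/w.sum()))
    z=.117 if a[1]<230 else .06
    A,B=plane("top",r[0],z),plane("top",r[1],z); d=B-A; print(np.round(r,1).tolist(),A,B,"yaw of -y dir",np.degrees(np.arctan2(d[0],-d[1])))
# box outline
green=((hsv[...,0]>65)&(hsv[...,0]<100)&(hsv[...,1]>80)&(hsv[...,2]<90)).astype(np.uint8)
cs,_=cv2.findContours(green[140:300,270:420].copy(),cv2.RETR_EXTERNAL,cv2.CHAIN_APPROX_SIMPLE)
c=max(cs,key=cv2.contourArea); print(cv2.boxPoints(cv2.minAreaRect(c))+[270,140], cv2.approxPolyDP(c,5,True)[:,0]+[270,140])
# dish
r=im[255:345,420:510]; h2=hsv[255:345,420:510]
for t in (150,):
    pass
cc=cv2.HoughCircles(cv2.cvtColor(r,cv2.COLOR_BGR2GRAY),cv2.HOUGH_GRADIENT,1,30,param1=80,param2=15,minRadius=27,maxRadius=36)
print(cc)
if cc is not None:
    p=cc[0,0,:2]+[420,255]; print("dish",plane("top",p,.034),p)
E
```

```text
collar [0.59563453 0.06812897 0.09153077] 0.000670437822355193
red [0.57073862 0.07392271 0.1230817 ] 0.0004629204629348304
[[296.7, 211.0], [386.7, 230.2]] [0.65085931 0.14678703 0.117     ] [ 0.61440167 -0.02720427  0.117     ] yaw of -y dir -11.834379361851553
[[288.3, 269.9], [375.5, 282.3]] [0.53994936 0.16497923 0.06      ] [ 0.51557008 -0.01231207  0.06      ] yaw of -y dir -7.829624541717805
[[281.36184692 267.6375885 ]
 [303.42181396 151.32137871]
 [399.38392639 169.52108765]
 [377.32395935 285.83729553]] [[305 152]
 [286 268]
 [363 283]
 [370 277]
 [371 284]
 [398 170]]
[[[45.5 42.5 31.9]]]
dish [ 0.48530614 -0.20412062  0.034     ] [465.5 297.5]
```

```bash
cat >> h.py <<'E'
from scipy.spatial.transform import Rotation as Ro
def lock(L,yaw):
    c,s=np.cos(yaw),np.sin(yaw); xb=np.array([c,s,0]); y=np.array([-s,c,0]); Z=np.array([0,0,1.]); t=np.radians(35)
    return L, np.c_[np.cos(t)*xb+np.sin(t)*Z, y, -np.sin(t)*xb+np.cos(t)*Z]
L,R=lock(np.array([.5956,.0681,.0935]),np.radians(-10.7))
def tool(R,sag=0,turn=0):   # tool rot: x=x_l, y=-y_l, z=-z_l ; sag leans key down the slope
    return R@Ro.from_euler("y",-sag,degrees=True).as_matrix()@np.diag([1,-1,-1.])@Ro.from_euler("z",turn).as_matrix()
def target(out,sag=0,turn=0,dx=0,dy=0):
    T=tool(R,sag,turn); return L+R@[dx,dy,0]-T[:,2]*(out+arm.grip_depth),T
def go(P,T):
    s=arm.get_state(); A=s["tool_rot"]
    print("shift",np.round(A.T@(P-s["tcp_pos"])*1000,1),"rot",np.round(Ro.from_matrix(A.T@T).as_rotvec(),4))
def where():
    s=arm.get_state(); A=s["tool_rot"]; g=s["tcp_pos"]+A[:,2]*arm.grip_depth
    print("t",round(s["time"],2),"grasp in lock mm",np.round(R.T@(g-L)*1000,1),"rot err",np.round(Ro.from_matrix(tool(R).T@A).as_rotvec(),4),"F lock",np.round(R.T@s["wrist_force"],1),"M tool",np.round(A.T@s["ft_torque"],3),"gap",round(s["finger_gap"]*1000,1),"gf",round(s["gripper_force"],1),"q",np.round(s["qpos"],0))
E
python3 - <<'E'
from h import *
print(R); print("rear edge mid",plane("top",(351.5,161),.124), "exp",L+np.array([np.cos(-.187),np.sin(-.187),0])*.16)
P,T=target(.12,4); print(P); go(P,T)
E
```

```text
[[ 0.80490928  0.18566662 -0.56360355]
 [-0.15208919  0.9826128   0.106494  ]
 [ 0.57357644  0.          0.81915204]]
rear edge mid [0.74882972 0.04089468 0.124     ] exp [0.75281062 0.03835407 0.0935    ]
[0.41546641 0.1021366  0.31988262]
shift [ 427.8 -644.2   85. ] rot [-0.1517  0.6697  0.4227]
```

arm_command --plan '[[[41,-62,0,0,0,0.04],[62,-94,0,0,0,0.08],[82,-124,0,0,0,0.12],[102,-155,0,0,0,0.16],[122,-186,0,0,0,0.2],[142,-217,0,0,0,0.24],[165,-248,0,0,0,0.28],[185,-279,0,0,0,0.32],[207,-311,0,0,0,0.36],[230,-345,0,0,0,0.4]]]' --jaw 0

```text
time: 0.93
tcp_pos: [0.2991, -0.2355, 0.4043]
tool_rot: [[0.989, -0.149, 0.0], [-0.149, -0.989, 0.0], [0.0, -0.0, -1.0]]
wrist_force: [1.2, 0.4, -1.0]
finger_gap: 0.0479
gripper_force: 0.0
```

```bash
python3 - <<'E'
from h import *
P,T=target(.12,4); go(P,T); where(); print(arm.get_state()["tcp_pos"])
E
```

```text
shift [  64.9 -351.2   84.5] rot [-0.0129  0.6805  0.036 ]
t 0.93 grasp in lock mm [-112.5 -353.4  249.1] rot err [ 0.0116 -0.6107 -0.0363] F lock [ 0.3  0.6 -1.5] M tool [ 0.031 -0.03   0.059] gap 47.9 gf 0.0 q [-46. -30. 126.   0.  84.  52.]
[ 0.29905797 -0.23554906  0.40431872]
```

arm_command --plan '[[[7,-36,0,0,0.05,0],[14,-72,0,0,0.1,0],[21,-108,5,0,0.18,0],[28,-145,15,0,0.26,0],[35,-182,25,0,0.34,0],[42,-219,40,0,0.42,0.01],[49,-255,50,0,0.5,0.02],[55,-290,62,-0.01,0.58,0.03],[60,-322,74,-0.01,0.64,0.036],[65,-351,84,-0.013,0.68,0.036]]]'

```text
time: 1.77
tcp_pos: [0.4139, 0.1026, 0.3195]
tool_rot: [[0.763, -0.18, 0.62], [-0.14, -0.984, -0.113], [0.631, -0.001, -0.776]]
wrist_force: [0.3, -2.1, -0.1]
finger_gap: 0.0474
gripper_force: 0.0
```

```bash
python3 - <<'E'
from h import *
P,T=target(.12,4); go(P,T); where()
P,T=target(.038,4); go(P,T)
for n in("side","top"):
    f=arm.grab_frame(n)[:,:,::-1].copy()
    cv2.imwrite(f"pics/{n}1.png",f)
a=cv2.imread("pics/side1.png")[130:330,230:430];b=cv2.imread("pics/top1.png")[150:350,240:440]
cv2.imwrite("pics/c1.png",np.hstack([cv2.resize(a,(400,400)),cv2.resize(b,(400,400))]))
E
```

```text
shift [1.4 0.1 0.7] rot [-0.0039 -0.0017  0.0038]
t 1.77 grasp in lock mm [ -9.6   0.8 120.4] rot err [ 0.0038  0.0715 -0.004 ] F lock [ 0.5 -2.  -0.4] M tool [-0.078 -0.374  0.103] gap 47.4 gf 0.0 q [ 10. -27. 135. -21.  37. 123.]
shift [ 1.3  0.5 82.7] rot [-0.0039 -0.0017  0.0038]
```

View pics/c1.png

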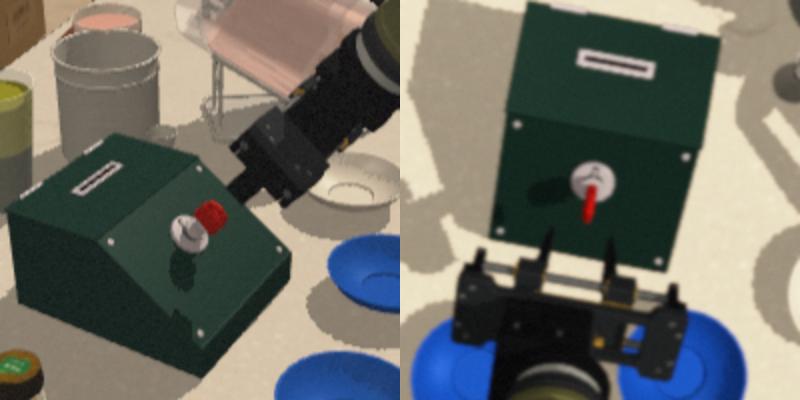

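The view shows the open gripper above the panel on the key's axis, with the red head at crop (211,216) side and (590,205) top. Joint 6 is at 123°, so turning the hand half round keeps both turning directions available.

arm_command --plan '[[[0,0,0,0,0,-0.12],[0,0,0,0,0,-0.24],[0,0,0,0,0,-0.36],[0,0,0,0,0,-0.48],[0,0,0,0,0,-0.6],[0,0,0,0,0,-0.72],[0,0,0,0,0,-0.84],[0,0,0,0,0,-0.96],[0,0,0,0,0,-1.08],[0,0,0,0,0,-1.2]]]'

```text
time: 2.7
tcp_pos: [0.4145, 0.0995, 0.3208]
tool_rot: [[0.445, 0.649, 0.618], [0.867, -0.484, -0.116], [0.224, 0.587, -0.778]]
wrist_force: [0.6, -0.2, 0.8]
finger_gap: 0.0479
gripper_force: 0.0
```

arm_command --plan '[[[0,0,0,0,0,-0.12],[0,0,0,0,0,-0.24],[0,0,0,0,0,-0.36],[0,0,0,0,0,-0.48],[0,0,0,0,0,-0.6],[0,0,0,0,0,-0.72],[0,0,0,0,0,-0.84],[0,0,0,0,0,-0.96],[0,0,0,0,0,-1.08],[0,0,0,0,0,-1.2]]]'

```text
time: 3.53
tcp_pos: [0.4145, 0.0995, 0.3208]
tool_rot: [[-0.443, 0.65, 0.618], [0.766, 0.633, -0.116], [-0.466, 0.421, -0.778]]
wrist_force: [-0.0, 0.9, -0.2]
finger_gap: 0.0476
gripper_force: 0.0
```

arm_command --plan '[[[0,0,5,0,0,-0.12],[0,0,10,0,0,-0.24],[0,0,15,0,0,-0.36],[0,0,20,0,0,-0.48],[0,0,25,0,0,-0.6],[0,0,30,0,0,-0.74],[0,0,35,0,0,-0.74],[0,0,40,0,0,-0.74],[0,0,40,0,0,-0.74],[0,0,40,0,0,-0.74]]]'

```text
time: 4.37
tcp_pos: [0.4394, 0.0954, 0.2894]
tool_rot: [[-0.764, 0.186, 0.618], [0.146, 0.983, -0.116], [-0.628, 0.002, -0.778]]
wrist_force: [-0.3, -0.3, 0.4]
finger_gap: 0.0475
gripper_force: 0.0
```

```bash
sed -i 's/np.diag(\[1,-1,-1.\])/np.diag([-1,1,-1.])/' h.py; python3 - <<'E'
from h import *
where()
P,T=target(.037,4); go(P,T)
s=arm.get_state();A=s["tool_rot"]
for k in(.1713,.190):
    X=s["tcp_pos"]+A[:,2]*k
    print("proj mid",proj("side",X),proj("top",X), "fingers top",proj("top",X+A[:,1]*.0237),proj("top",X-A[:,1]*.0237))
ims=[]
for n,(x,y) in(("side",(265,175)),("top",(280,190))):
    f=arm.grab_frame(n)[:,:,::-1].copy(); cv2.imwrite(f"pics/{n}2.png",f)
    ims.append(cv2.resize(f[y:y+100,x:x+100],(400,400),interpolation=cv2.INTER_CUBIC))
cv2.imwrite("pics/c2.png",np.hstack(ims))
E
```

```text
t 4.37 grasp in lock mm [-5.8 -2.  80.5] rot err [-0.0011 -0.0684  0.0011] F lock [ 0.  -0.4  0.5] M tool [-0.131  0.226  0.053] gap 47.5 gf 0.0 q [  8. -21. 134. -22.  32. -56.]
shift [-0.   2.2 43.7] rot [ 0.0011 -0.0014 -0.0011]
proj mid [347.49795924 226.0388745 ] [334.35115433 264.41206221] fingers top [321.57975391 261.93827772] [347.1248538  266.88629201]
proj mid [342.03805411 230.86093984] [335.174203  258.7311234] fingers top [322.64649438 256.30505689] [347.70412375 261.15761831]
```

View pics/c2.png

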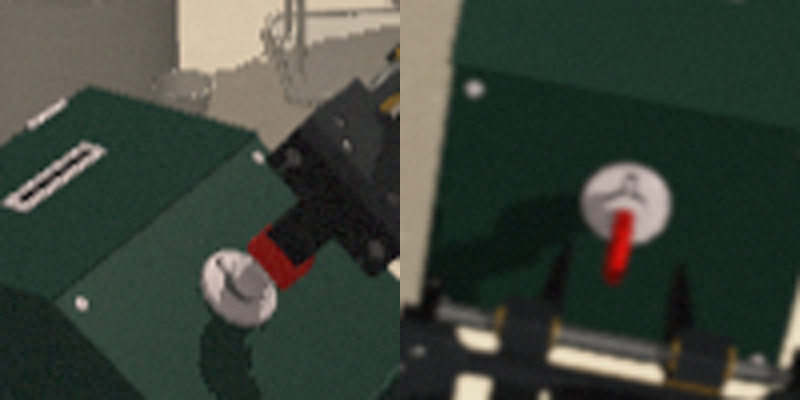

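Left crop: the fingertips straddle the head. Right crop: the finger midpoint is about 2 px right of the head at (617,245). A 2 mm shift to the left corrects this before going in and closing.

arm_command --plan '[[[0,2.2,6,0,0,0],[0,2.2,13,0,0,0],[0,2.2,20,0,0,0],[0,2.2,27,0,0,0],[0,2.2,33,0,0,0],[0,2.2,38,0,0,0],[0,2.2,42,0,0,0],[0,2.2,43.5,0,0,0],[0,2.2,43.5,0,0,0],[0,2.2,43.5,0,0,0]]]'

```text
time: 5.3
tcp_pos: [0.4667, 0.0928, 0.2558]
tool_rot: [[-0.764, 0.184, 0.618], [0.144, 0.983, -0.115], [-0.629, 0.001, -0.778]]
wrist_force: [0.1, -0.3, 0.1]
finger_gap: 0.0476
gripper_force: 0.0
```

```bash
python3 - <<'E'
from h import *
where()
E
```

```text
t 5.3 grasp in lock mm [-2.5  0.7 37.4] rot err [-0.0016 -0.0692 -0.0009] F lock [ 0.1 -0.2 -0. ] M tool [-0.078  0.181  0.009] gap 47.6 gf 0.0 q [  7. -14. 132. -25.  26. -53.]
```

arm_command --plan '[[[0,0,0,0,0,0],[0,0,0,0,0,0],[0,0,0,0,0,0],[0,0,0,0,0,0],[0,0,0,0,0,0],[0,0,0,0,0,0],[0,0,0,0,0,0],[0,0,0,0,0,0],[0,0,0,0,0,0],[0,0,0,0,0,0]]]' --jaw 1

```text
time: 6.13
tcp_pos: [0.4667, 0.0929, 0.2559]
tool_rot: [[-0.764, 0.184, 0.618], [0.144, 0.983, -0.115], [-0.629, 0.001, -0.777]]
wrist_force: [-0.1, 1.0, -0.7]
finger_gap: 0.0098
gripper_force: 30.0
```

```bash
python3 - <<'E'
from h import *
where()
E
```

```text
t 6.13 grasp in lock mm [-2.5  0.7 37.4] rot err [-0.0017 -0.0693 -0.0009] F lock [-0.6  1.  -0.4] M tool [-0.093  0.225  0.103] gap 9.8 gf 30.0 q [  7. -14. 132. -25.  26. -53.]
```

```bash
python3 - <<'E'
from h import *
for o in(.0374,.0314,.0294): go(*target(o,0,0,0,.0007))
E
```

```text
shift [-14.4   0.3   0.6] rot [0.0017 0.0693 0.0009]
shift [-14.    0.3   6.6] rot [0.0017 0.0693 0.0009]
shift [-13.8   0.3   8.6] rot [0.0017 0.0693 0.0009]
```

arm_command --plan '[[[-4,0,0.3,0,0.02,0],[-9,0,0.5,0,0.045,0],[-14,0,0.6,0,0.069,0],[-14,0,2,0,0.069,0],[-14,0,3.5,0,0.069,0],[-14,0,5,0,0.069,0],[-14,0,6,0,0.069,0],[-14,0,7,0,0.069,0],[-14,0,7,0,0.069,0],[-14,0,7,0,0.069,0]]]'

```text
time: 6.97
tcp_pos: [0.4818, 0.0902, 0.2596]
tool_rot: [[-0.804, 0.184, 0.566], [0.151, 0.983, -0.105], [-0.575, 0.001, -0.818]]
wrist_force: [-3.2, -0.0, 5.7]
finger_gap: 0.0099
gripper_force: 30.0
```

```bash
python3 - <<'E'
from h import *
where()
E
```

```text
t 6.97 grasp in lock mm [ 0.7  0.9 31.3] rot err [-0.0021 -0.0021 -0.0012] F lock [ 0.7 -0.6  6.5] M tool [-0.087  0.097  0.034] gap 9.9 gf 30.0 q [  6. -11. 129. -20.  30. -59.]
```

arm_command --plan '[[[0,0,0.5,0,0,0],[0,0,1,0,0,0],[0,0,1.5,0,0,0],[0,0,2,0,0,0],[0,0,2,0,0,0],[0,0,2,0,0,0],[0,0,2,0,0,0],[0,0,2,0,0,0],[0,0,2,0,0,0],[0,0,2,0,0,0]]]'

```text
time: 7.8
tcp_pos: [0.4827, 0.0901, 0.2589]
tool_rot: [[-0.804, 0.184, 0.565], [0.151, 0.983, -0.105], [-0.575, 0.001, -0.818]]
wrist_force: [-13.2, 1.2, 13.7]
finger_gap: 0.0097
gripper_force: 30.0
```

```bash
python3 - <<'E'
from h import *
where()
E
```

```text
t 7.8 grasp in lock mm [ 1.   1.  30.2] rot err [-0.0016 -0.0016 -0.0009] F lock [-3.  -1.2 18.8] M tool [0.08  0.839 0.076] gap 9.7 gf 30.0 q [  6. -11. 129. -20.  30. -59.]
```

arm_command --plan '[[[0,0,0,0,0,0.03],[0,0,0,0,0,0.06],[0,0,0,0,0,0.09],[0,0,0,0,0,0.12],[0,0,0,0,0,0.15],[0,0,0,0,0,0.18],[0,0,0,0,0,0.18],[0,0,0,0,0,0.18],[0,0,0,0,0,0.18],[0,0,0,0,0,0.18]]]'

```text
time: 8.63
tcp_pos: [0.483, 0.0901, 0.2591]
tool_rot: [[-0.758, 0.324, 0.566], [0.323, 0.941, -0.105], [-0.567, 0.103, -0.818]]
wrist_force: [-10.6, 1.1, 12.9]
finger_gap: 0.0099
gripper_force: 30.0
```

```bash
python3 - <<'E'
from h import *
where()
E
```

```text
t 8.63 grasp in lock mm [ 1.5  1.  30.2] rot err [-0.0019 -0.0026  0.1773] F lock [-1.3 -0.8 16.7] M tool [ 0.307  0.541 -0.265] gap 9.9 gf 30.0 q [  6. -11. 129. -20.  30. -48.]
```

The torque reached about −0.3 N m at 0.18 rad, so this way is barred. I'll turn back and try the other way.

arm_command --plan '[[[0,0,0,0,0,-0.06],[0,0,0,0,0,-0.12],[0,0,0,0,0,-0.18],[0,0,0,0,0,-0.22],[0,0,0,0,0,-0.26],[0,0,0,0,0,-0.3],[0,0,0,0,0,-0.34],[0,0,0,0,0,-0.36],[0,0,0,0,0,-0.36],[0,0,0,0,0,-0.36]]]'

```text
time: 9.47
tcp_pos: [0.4829, 0.0902, 0.2591]
tool_rot: [[-0.824, 0.037, 0.566], [-0.027, 0.994, -0.105], [-0.566, -0.102, -0.818]]
wrist_force: [-11.1, 1.6, 13.5]
finger_gap: 0.0097
gripper_force: 30.0
```

```bash
python3 - <<'E'
from h import *
where()
E
```

```text
t 9.47 grasp in lock mm [ 1.3  1.1 30.2] rot err [-0.0019 -0.0025 -0.1806] F lock [-1.4 -0.5 17.4] M tool [-0.036  0.736  0.148] gap 9.7 gf 30.0 q [  6. -11. 129. -20.  30. -69.]
```

arm_command --plan '[[[0,0,0,0,0,-0.04],[0,0,0,0,0,-0.08],[0,0,0,0,0,-0.12],[0,0,0,0,0,-0.16],[0,0,0,0,0,-0.2],[0,0,0,0,0,-0.24],[0,0,0,0,0,-0.28],[0,0,0,0,0,-0.3],[0,0,0,0,0,-0.3],[0,0,0,0,0,-0.3]]]'

```text
time: 10.3
tcp_pos: [0.4828, 0.0905, 0.259]
tool_rot: [[-0.798, -0.208, 0.566], [-0.319, 0.942, -0.104], [-0.512, -0.264, -0.818]]
wrist_force: [-11.0, 3.8, 12.7]
finger_gap: 0.0096
gripper_force: 30.0
```

```bash
python3 - <<'E'
from h import *
where()
E
```

```text
t 10.3 grasp in lock mm [ 1.1  1.6 30.2] rot err [-0.0024 -0.003  -0.4803] F lock [-2.1  1.7 17. ] M tool [-0.723  0.547  0.144] gap 9.6 gf 30.0 q [  6. -11. 129. -20.  30. -86.]
```

arm_command --plan '[[[0,0,-0.5,0,0,-0.07],[0,0,-0.7,0,0,-0.14],[0,0,-0.7,0,0,-0.21],[0,0,-0.7,0,0,-0.28],[0,0,-0.7,0,0,-0.35],[0,0,-0.7,0,0,-0.42],[0,0,-0.7,0,0,-0.49],[0,0,-0.7,0,0,-0.55],[0,0,-0.7,0,0,-0.58],[0,0,-0.7,0,0,-0.58]]]'

```text
time: 11.13
tcp_pos: [0.4821, 0.0907, 0.2585]
tool_rot: [[-0.553, -0.613, 0.565], [-0.784, 0.612, -0.103], [-0.282, -0.5, -0.819]]
wrist_force: [-7.9, 5.3, 8.4]
finger_gap: 0.0096
gripper_force: 30.0
```

```bash
python3 - <<'E'
from h import *
where()
f=arm.grab_frame("side")[:,:,::-1]; cv2.imwrite("pics/s3.png",f[130:330,200:440])
E
```

```text
t 11.13 grasp in lock mm [-0.   1.7 30.3] rot err [-0.0025 -0.0025 -1.0615] F lock [-2.4  3.7 11.9] M tool [-1.148 -0.3    0.139] gap 9.6 gf 30.0 q [   6.  -11.  129.  -20.   30. -120.]
```

View pics/s3.png

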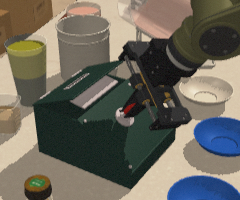

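```bash
python3 - <<'E'
from h import *
f=arm.grab_frame("side")[:,:,::-1]; cv2.imwrite("pics/s4.png",cv2.resize(f[170:320,215:375],(640,600),interpolation=cv2.INTER_CUBIC))
E
```

```text
(no output)
```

View pics/s4.png

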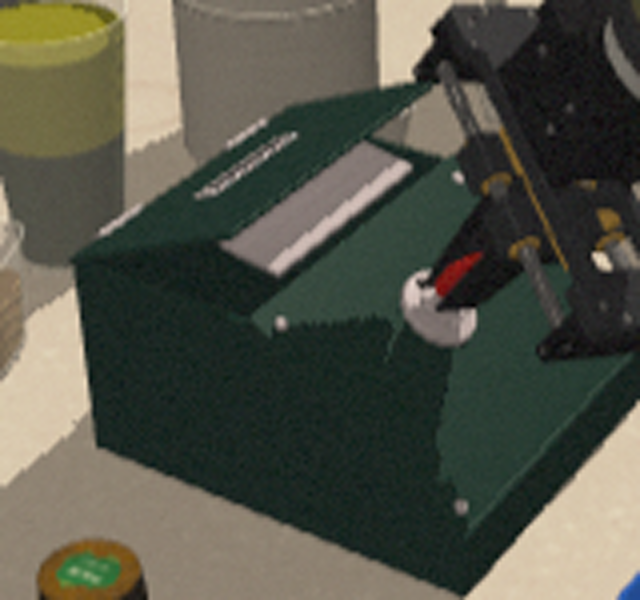

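The lid is up: its raised front edge is near (430,85) and the interior shows. I'll turn back upright.

arm_command --plan '[[[0,0,0,0,0,0.11],[0,0,0,0,0,0.22],[0,0,0,0,0,0.33],[0,0,0,0,0,0.44],[0,0,0,0,0,0.55],[0,0,0,0,0,0.66],[0,0,0,0,0,0.77],[0,0,0,0,0,0.88],[0,0,0,0,0,0.97],[0,0,0,0,0,1.06]]]'

```text
time: 12.07
tcp_pos: [0.4823, 0.0901, 0.2587]
tool_rot: [[-0.804, 0.187, 0.565], [0.155, 0.982, -0.105], [-0.575, 0.003, -0.818]]
wrist_force: [-7.3, 0.1, 8.0]
finger_gap: 0.0098
gripper_force: 30.0
```

```bash
python3 - <<'E'
from h import *
where(); go(*target(.0374,0,0,.001,.001))
E
```

```text
t 12.07 grasp in lock mm [ 0.4  0.8 30.2] rot err [-0.0015 -0.0012  0.0028] F lock [-1.3 -1.2 10.7] M tool [ 0.172  0.443 -0.016] gap 9.8 gf 30.0 q [  6. -11. 129. -20.  30. -59.]
shift [-0.8  0.5 -7.2] rot [ 0.0015  0.0012 -0.0028]
```

arm_command --plan '[[[0,0,-0.8,0,0,0],[0,0,-1.6,0,0,0],[0,0,-2.4,0,0,0],[0,0,-3.2,0,0,0],[0,0,-4,0,0,0],[0,0,-4,0,0,0],[0,0,-4,0,0,0],[0,0,-4,0,0,0],[0,0,-4,0,0,0],[0,0,-4,0,0,0]]]'

```text
time: 12.9
tcp_pos: [0.4803, 0.0903, 0.2615]
tool_rot: [[-0.805, 0.184, 0.564], [0.151, 0.983, -0.105], [-0.574, 0.001, -0.819]]
wrist_force: [-3.1, 0.4, 4.8]
finger_gap: 0.0101
gripper_force: 30.0
```

```bash
python3 - <<'E'
from h import *
where()
E
```

```text
t 12.9 grasp in lock mm [ 0.3  0.7 33.7] rot err [-0.0018 -0.0006 -0.0009] F lock [ 0.2 -0.2  5.7] M tool [-0.161 -0.032  0.1  ] gap 10.1 gf 30.0 q [  6. -12. 129. -19.  30. -59.]
```

arm_command --plan '[[[0,0,-3,0,0,0],[0,0,-6,0,0,0],[0,0,-10,0,0,0],[0,0,-15,0,0,0],[0,0,-20,0,0,0],[0,0,-25,0,0,0],[0,0,-32,0,0,0],[0,0,-40,0,0,0],[0,0,-50,0,0,0],[0,0,-60,0,0,0]]]'

```text
time: 13.73
tcp_pos: [0.4453, 0.0967, 0.3104]
tool_rot: [[-0.806, 0.184, 0.562], [0.151, 0.983, -0.105], [-0.572, 0.0, -0.82]]
wrist_force: [0.2, 0.8, 0.0]
finger_gap: 0.0099
gripper_force: 30.0
```

```bash
python3 - <<'E'
from h import *
where(); s=arm.get_state(); print(s["tcp_pos"])
# dish pose: tool down, key along tool z, tool y choose keep yaw
D=np.array([.4853,-.2041,0])
A=s["tool_rot"]; xb=np.array([np.cos(-.187),np.sin(-.187),0]); 
T=np.c_[-xb,np.cross([0,0,-1.],-xb),[0,0,-1.]]
P=D+[0,0,.12+.1713]; go(P,T)
f=arm.grab_frame("top")[:,:,::-1]; cv2.imwrite("pics/t5.png",cv2.resize(f[140:360,260:520],(780,660))[:600])
E
```

```text
t 13.73 grasp in lock mm [-1.2  0.3 94.1] rot err [-0.001   0.002  -0.0011] F lock [ 0.1  0.9 -0. ] M tool [0.004 0.261 0.059] gap 9.9 gf 30.0 q [  8. -21. 131. -17.  38. -61.]
[0.44533522 0.09666975 0.3104337 ]
shift [ -66.8 -288.3   69.8] rot [0.0007 0.6089 0.0016]
```

View pics/t5.png

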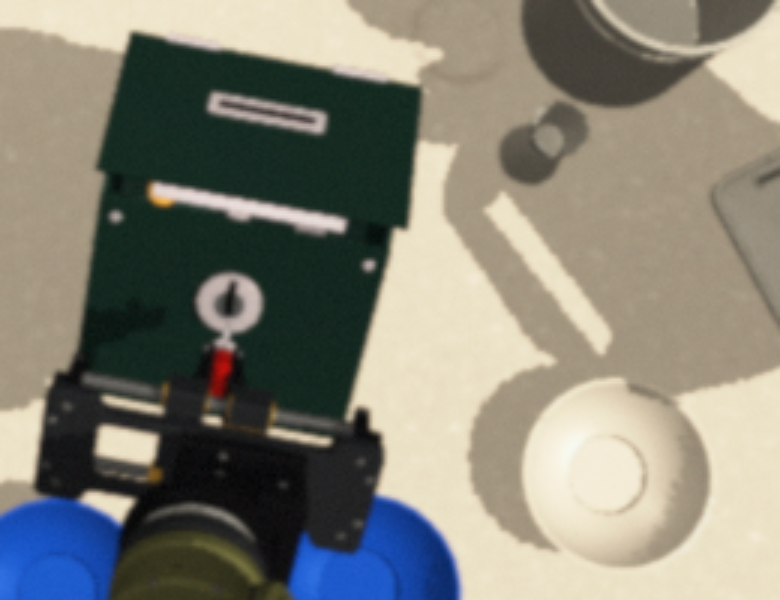

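The key is out, the lid is up (front edge at row 225) and the white dish is unmoved at full-frame (465.7,297). Next I'll carry the key over the dish at a 30° tilt.

```bash
cat >> h.py <<'E'
D=np.array([.4853,-.2041,.005]); az=np.radians(-22.8); th=np.radians(30)
def dishpose(h,off=.028):
    u=np.array([np.cos(az),np.sin(az),0]); z=np.sin(th)*u-np.cos(th)*np.array([0,0,1.]); y=np.array([-np.sin(az),np.cos(az),0]); x=np.cross(y,z)
    return D+u*off+[0,0,h]-z*(arm.grip_depth-.0052+.054), np.c_[x,y,z]
E
python3 - <<'E'
from h import *
P,T=dishpose(.075); print(P); go(P,T)
E
```

```text
[ 0.40966113 -0.17230435  0.27061219]
shift [  12.  -271.2   42.1] rot [0.1156 0.0879 0.1791]
```

arm_command --plan '[[[0,-15,-15,0,0,0],[0,-45,-20,0.01,0,0.02],[0,-80,-20,0.02,0.01,0.04],[0,-116,-15,0.04,0.03,0.06],[2,-152,-5,0.06,0.05,0.09],[4,-188,8,0.08,0.06,0.12],[6,-222,20,0.1,0.07,0.15],[9,-250,32,0.11,0.08,0.17],[12,-271,42,0.1156,0.0879,0.179],[12,-271,42,0.1156,0.0879,0.179]]]'

```text
time: 14.62
tcp_pos: [0.4093, -0.1747, 0.2668]
tool_rot: [[-0.799, 0.392, 0.455], [0.34, 0.92, -0.194], [-0.495, -0.001, -0.869]]
wrist_force: [-0.1, 0.3, 0.4]
finger_gap: 0.0097
gripper_force: 30.0
```

```bash
python3 - <<'E'
from h import *
where(); go(*dishpose(.01)); go(*dishpose(.0))
ims=[]
for n,(x,y) in(("side",(340,150)),("top",(410,240))):
    f=arm.grab_frame(n)[:,:,::-1].copy(); ims.append(cv2.resize(f[y:y+100,x:x+100],(400,400),interpolation=cv2.INTER_CUBIC))
cv2.imwrite("pics/c6.png",np.hstack(ims))
E
```

```text
t 14.62 grasp in lock mm [ -31.1 -291.4   51.7] rot err [0.116  0.0925 0.1821] F lock [0.1 0.2 0.4] M tool [-0.14   0.196  0.034] gap 9.7 gf 30.0 q [ -31.  -19.  134.    7.   36. -102.]
shift [30.8  2.4 52.9] rot [-0.0028 -0.0055 -0.0038]
shift [35.8  2.4 61.6] rot [-0.0028 -0.0055 -0.0038]
```

View pics/c6.png

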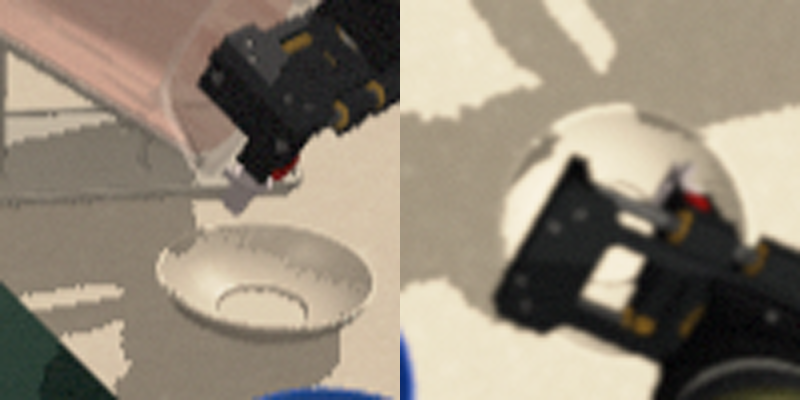

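The key's tip is seen over the dish: side crop (235,210) above the floor ellipse, and top crop (680,175), which is about 27 mm beyond the centre after parallax. I'll lower it now.

arm_command --plan '[[[5,1,9,0,0,0],[10,2,18,0,0,0],[15,2.4,26,-0.003,-0.005,-0.004],[20,2.4,34,-0.003,-0.005,-0.004],[24,2.4,41,-0.003,-0.005,-0.004],[28,2.4,47,-0.003,-0.005,-0.004],[31,2.4,53,-0.003,-0.005,-0.004],[33,2.4,57,-0.003,-0.005,-0.004],[35,2.4,60,-0.003,-0.005,-0.004],[35,2.4,60,-0.003,-0.005,-0.004]]]'

```text
time: 15.55
tcp_pos: [0.4139, -0.1713, 0.2045]
tool_rot: [[-0.793, 0.383, 0.474], [0.328, 0.924, -0.197], [-0.513, -0.001, -0.858]]
wrist_force: [-11.2, 6.6, 24.0]
finger_gap: 0.01
gripper_force: 30.0
```

```bash
python3 - <<'E'
from h import *
where(); go(*dishpose(.0)); print(arm.get_state()["wrist_force"])
E
```

```text
t 15.55 grasp in lock mm [ -60.  -287.1   -1.9] rot err [0.1128 0.0719 0.1727] F lock [ 3.7  4.4 26.6] M tool [-0.591  0.031  0.069] gap 10.0 gf 30.0 q [ -30.  -12.  136.    9.   26. -105.]
shift [ 7.6 -2.6  5.8] rot [0.0019 0.0152 0.0046]
[-11.19000196   6.60790164  23.97081112]
```

arm_command --plan '[[[-1,0,-2,0,0,0],[-1,0,-2,0,0,0],[1,0,-3,0,0,0],[2,0,-4,0,0,0],[4,0,-5,0,0,0],[4,0,-5,0,0,0],[4,0,-5,0,0,0],[4,0,-5,0,0,0],[4,0,-5,0,0,0],[4,0,-5,0,0,0]]]'

```text
time: 16.38
tcp_pos: [0.4064, -0.1683, 0.2035]
tool_rot: [[-0.796, 0.383, 0.468], [0.33, 0.924, -0.195], [-0.507, -0.001, -0.862]]
wrist_force: [-1.3, 1.2, 10.0]
finger_gap: 0.0097
gripper_force: 30.0
```

```bash
python3 - <<'E'
from h import *
where(); print(arm.get_state()["wrist_force"]); go(*dishpose(.0))
ims=[]
for n,(x,y) in(("side",(340,150)),("top",(410,240))):
    f=arm.grab_frame(n)[:,:,::-1].copy(); ims.append(cv2.resize(f[y:y+100,x:x+100],(400,400),interpolation=cv2.INTER_CUBIC))
cv2.imwrite("pics/c7.png",np.hstack(ims))
E
```

```text
t 16.38 grasp in lock mm [ -68.3 -285.3    1.9] rot err [0.1122 0.0788 0.1733] F lock [4.6 1.  9.1] M tool [-0.031 -0.36   0.094] gap 9.7 gf 30.0 q [ -30.  -13.  137.    9.   27. -105.]
[-1.26688685  1.21985027 10.03852533]
shift [ 0.1 -2.5  9.1] rot [0.0018 0.0083 0.0044]
```

View pics/c7.png

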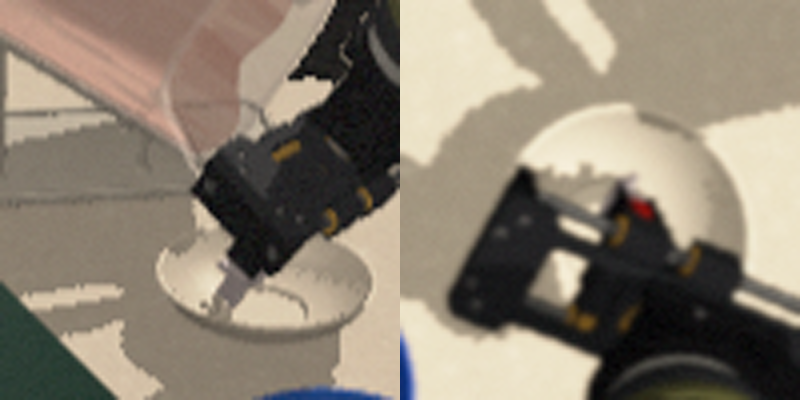

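The tip rests on the dish floor (side crop about (220,305)), the dish has not moved, and contact is 10 N. I'll ease up 1 mm, open slightly, then retreat.

arm_command --plan '[[[-0.3,0,-0.5,0,0,0],[-0.3,0,-0.5,0,0,0],[-0.3,0,-0.5,0,0,0],[-0.3,0,-0.5,0,0,0],[-0.3,0,-0.5,0,0,0],[-0.3,0,-0.5,0,0,0],[-0.3,0,-0.5,0,0,0],[-0.3,0,-0.5,0,0,0],[-0.3,0,-0.5,0,0,0],[-0.3,0,-0.5,0,0,0]]]' --jaw 0.5

```text
time: 17.32
tcp_pos: [0.4056, -0.1678, 0.2025]
tool_rot: [[-0.798, 0.383, 0.465], [0.331, 0.924, -0.193], [-0.504, 0.0, -0.864]]
wrist_force: [0.7, -0.9, -0.2]
finger_gap: 0.024
gripper_force: 0.0
```

arm_command --plan '[[[0,0,-1,0,0,0],[0,0,-3,0,0,0],[0,0,-6,0,0,0],[0,0,-10,0,0,0],[0,0,-16,0,0,0],[0,0,-25,0,0,0],[0,0,-40,0,0,0],[0,0,-60,0,0,0],[0,0,-85,0,0,0],[0,0,-110,0,0,0]]]'

```text
time: 18.15
tcp_pos: [0.3535, -0.1461, 0.2983]
tool_rot: [[-0.798, 0.383, 0.465], [0.331, 0.924, -0.193], [-0.503, -0.0, -0.864]]
wrist_force: [0.1, -0.5, 0.4]
finger_gap: 0.0236
gripper_force: 0.0
```

```bash
python3 - <<'E'
from h import *
where()
ims=[]
for n,(x,y,w) in(("side",(225,120,240)),("top",(280,140,240))):
    f=arm.grab_frame(n)[:,:,::-1].copy(); ims.append(cv2.resize(f[y:y+w,x:x+w],(400,400),interpolation=cv2.INTER_CUBIC))
cv2.imwrite("pics/c8.png",np.hstack(ims))
E
```

```text
t 18.15 grasp in lock mm [ -60.7 -273.1  111.7] rot err [0.1112 0.0836 0.1738] F lock [ 0.3 -0.5  0.2] M tool [-0.106  0.153  0.046] gap 23.6 gf 0.0 q [ -32.  -33.  140.    7.   44. -103.]
```

View pics/c8.png

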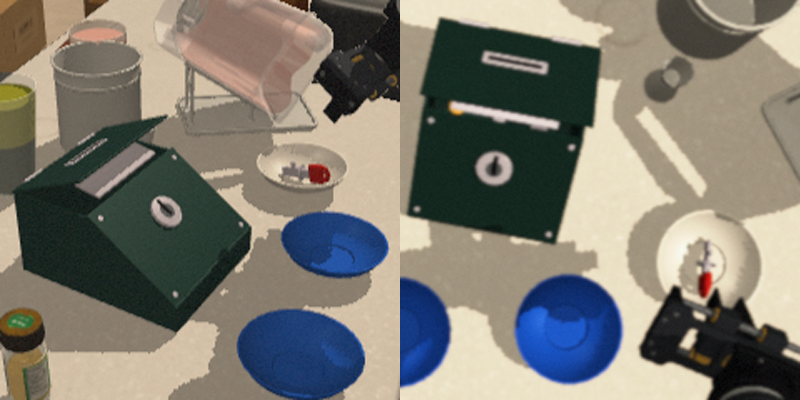

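The key lies in the white dish (side crop (305,172)), the lid is up, the other things are in place, and the gripper is clear. Handing in.

```bash
python3 -c "
from rig import arm
print(arm.finish_job())"
```

```text
the job is handed in; nothing more can be done
None
```

The tip box is open with its lid up, the key lies in the white dish, nothing else was seen to have moved, and the job is handed in (about 18 s of the 61 s used).

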